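# Replace the snapped locking pin of a belt-pulley spindle

### The arm

A 7-joint arm with a two-finger parallel gripper is mounted at the origin on the work surface. World frame = base frame: x ahead of the robot, y to its left, z up, the work surface at z = 0. Lengths are in m, angles in rad, forces in N, time in s.
With the tool pointing down it reaches from about 0.425 to 0.925 m from the base axis. Payload 6.8 kg.
Tool frame: the origin (TCP) lies on the mounting face of the last link; the fingertips stand 173 mm ahead of it and the grasp point (between the pads) lies 155 mm ahead of it (grip_point_offset is the distance from the TCP to the grasp point, in m); x points along the fingers, z is the direction in which the jaws open and shut, and the axes are right-handed (so a half turn about x gives the same grasp; the last joint's range is limited). The gripper opens to 85 mm and grips with 20 to 120 N. Pads are 22 mm wide; open, the fingers measure 114 mm over their backs; the gripper's body (76 mm by 85 mm) begins 54 mm behind the grasp point. The pads swing forward as they close: fully open they stand 13 mm farther back than shut.
Start: joints at [1.058, 0.477, 0.022, 1.555, -0.011, 1.109, -0.083], TCP at [0.266, -0.62, 0.405] pointing down, gripper open.
Joint ranges: [-2.96, 2.96], [-0.34, 2.1], [-1.41, 1.46], [0.24, 2.44], [-1.37, 4.51], [0.17, 1.92], [-2.96, 2.96]. Speed limits (rad/s): [2.39, 2.39, 3.14, 3.14, 3.14, 3.14, 3.14].

### API

Orientations are given as a rotation vector (axis times angle).
In Python, from bench import * gives the robot as it stands. The module is installed in compiled form; this text tells all that it offers.
- The arm moves only by the tool servo_tool, never from a script. Its argument "motion" is a list of rows, each a list of 5 numbers: the shift along the tool's x, y, z in m, then the turn about the tool's x in degrees, then the gripper command: -1 is fully open, 1 is shut, values between are in proportion. In form: [[dx, dy, dz, turn, fingers], ...]. A call has 1 to 8 rows; each row is the pose to reach, as a shift and turn from the pose measured when the call began, along the tool's axes at that moment; what a row does not reach only later rows make up. A row lasts 1/10 s, in which the tool goes at most 50 mm and 8.59 degrees, less where a joint would pass 70% of its speed; a pose out of reach is approached as far as the arm can. A call with a gripper value outside its range is refused whole. The fingers move at their own pace and stop on an object; "force" is the grip in N (left out, the last holds). Time passes only in rows, so rows that repeat a pose let the fingers close. It gives the time, the measured TCP pose, the force and the opening at its end, in the units of the state.
- get_obs(): the state, without advancing time (a new reading comes with each control period).
- grab_frame(name): name is "scene" or "top" or "wrist"; returns the picture (420x560x3 uint8, red, green, blue); there is no depth.
- camera_params(name): a dict with "mtx" (3x3 intrinsics, pixels), "D" ([k1, k2, p1, p2, k3] as OpenCV has them; the pictures are not rectified), "world_to_cam" (4x4, takes a point from world to camera coordinates); the wrist camera has in their place "T_tool_cam" (4x4, takes a point from camera to tool coordinates, whose origin is the TCP and whose axes are the tool frame's). Camera axes: x right, y down, z forward; pixel columns grow to the right and rows downward; lengths in m; the calibration is good to about 2 mm. A picture is of the moment at which its call begins: read the wrist's pose just before it. camera_params takes no time and is no camera call.
- hand_in(): hands the job in, once; it reports no verdict.
The state is a dict: "clock": time; "joints": joint angles; "qvel": joint speeds; "tau": joint torques, N m; "tcp_pos": TCP position; "orientation": TCP orientation; "contact_force": force on the tool from outside, world axes, zero at the start; "moment": the same for the moment, N m; "grip_width": finger opening in m.
Only numpy, scipy, OpenCV 4.12 (cv2) and the standard library are available. Lean on these libraries where they do the work, as an engineer would, in place of code of your own. Each camera call takes 0.05 s, during which the arm holds its last target. There are 200 camera calls.

### The job

First pull the snapped pin stub out of the clevis on the spindle station and drop it into the open wooden crate. Then turn the stepped wooden pulley by its handle until the hole in its steel tongue lines up with the holes in the clevis, take the new long pin from the wooden rack and push it down through clevis and tongue until its collar sits flat on the clevis. Let go, and leave the glasses and all the other things on the bench where they are.

Things in the scene. Friction and masses are not known exactly. Their poses are not given: they have to be found in the camera images.
- station: Fixed spindle station: round grey base 304 mm across, 18 mm high; origin at the centre of its underside, x level towards the clevis. The clevis is a grey fork open towards the axis: a post 128-150 mm out carries two level jaws 50 mm wide that reach in to 72 mm from the axis, the lower 25-45 mm, the upper 73-90 mm above the bench.
- spindle (a point): Point on the pulley's upright turning axis at the station's centre, 66 mm above the bench; axes as the station's. The three-step wooden pulley (radii 60, 47, 34 mm) reaches 123 mm above the bench, the bare spindle end on it 137 mm.
- clevis_hole (a point): Mouth of the clevis hole: on the top face of the upper jaw, 90 mm above the bench, 97 mm from the turning axis. Upright hole, 21 mm across in the upper jaw and 23 mm in the lower one, right through both, free down to the base 18 mm above the bench. At the start the snapped pin hangs in it.
- rotor (a joint): Turn of the pulley with its tongue and handle, rad, counter-clockwise from above positive; 0 = tongue hole lined up with the clevis holes. It starts between -1.45 and -0.5; stops at -1.75 and 0.6. It stays where it is left (friction 0.12 N m, about 1.3 N at the handle).
- tongue_hole (a point): Mouth of the hole in the pulley's flat steel tongue: on its top face, 66 mm above the bench, 97 mm from the axis, 23 mm across and right through the 14 mm thick, 46 mm wide tongue. The tongue passes between the two clevis jaws.
- handle (a point): Middle of the grip of the pulley's handle, 105 mm above the bench: an upright round wooden post 24 mm across, 66 to 130 mm above the bench, 97 mm from the axis, exactly opposite the tongue hole.
- stump_grip (a point): Centre of the knob of the snapped steel pin (loose, 0.15 kg): knob 24 mm across, 45 mm high; collar below it 32 mm across, 8 mm high; then only 19 mm of shank, 18 mm thick; 72 mm overall. Site 31 mm above the collar's underside, z up the pin. It starts hanging by its collar in the upper jaw of the clevis.
- pin_grip (a point): Centre of the knob of the new steel pin (loose, 0.25 kg): knob 24 mm across, 45 mm high; collar below it 32 mm across, 8 mm high; then a full shank 18 mm thick, 70 mm long, its last 12 mm tapered to 10 mm. Site 31 mm above the collar's underside, z up the pin. It hangs by its collar in one of the two rack holes; the other holds the T-handled spanner.
- pin_collar (a point): Centre of the underside of the new pin's collar, 31 mm below pin_grip.
- rack: Fixed dark wooden block, 180 x 70 x 95 mm (x, y, z), origin at the centre of its underside; two upright 21 mm holes right through at x = -45 and +45 mm.
- crate: Fixed open wooden crate, 190 x 150 x 100 mm (x, y, z) outside, walls 7 mm; origin at the centre of its underside. Empty at the start; it stands on one side of the station, the rack on the other.
- tspanner: Loose steel T-handled spanner hanging by its 32 mm collar in the other rack hole (bystander): bar 88 mm long along its y axis, 55 mm above the collar's underside, which is the origin.
- glass0: Loose wine glass standing upside down on the bench (bystander), 150 mm high, 72 mm across at the mouth; origin at the centre of its underside.
- glass1: Another such upturned glass (bystander), same size.
- glass2: A third such upturned glass (bystander), same size.
- paste: Loose jar of polishing paste (bystander), 64 mm across, 65 mm high; origin at the centre of its underside.
- oilcan: Loose dark can (bystander), 56 mm across, 75 mm high; origin at the centre of its underside.
- wrench: Loose flat steel wrench lying on the bench beyond the station (bystander), about 180 mm long.
- pulley: Loose spare stepped wooden pulley, 110 mm across, 50 mm high, beyond the station (bystander).
Not all that is in view belongs to the job. What is shaped like the part that bears pin_grip but yellow is not meant. Leave any black look-alike of the part that bears stump_grip alone.

How it is judged:
By the outcome, as a careful person would: the job done as asked, in the order asked, and still so for the second after the job is handed in, with the robot touching nothing.
It also fails if it takes over 72 s, if anything falls off the work surface, if the arm or the gripper's body presses on something with over 40 N, if the wrist force passes 120 N, or if a joint passes its speed limit or range.

## Working session

There is one attempt and no reset: what is moved stays moved. The work goes in short steps, Python scripts to look and compute and a tool call to move; the robot and the scene stay as the last step left them, time stands still between calls to the robot, and variables do not carry over. Pictures are saved under pics/ and viewed, about 8 in all and at most 12, crops included, and the job is handed in when it is done.

Besides the shell and the picture viewer there is one more tool, called after "Call:" as name(argument=value, ...), one argument or row to a line, values as JSON. servo_tool: Moves the arm, as the interface text tells. Its arguments: {"type":"object","properties":{"motion":{"type":"array","items":{"type":"array","items":{"type":"number"}}},"force":{"type":"number"}},"required":["motion"]}

```bash
mkdir -p pics; cat > h.py <<'E'
from bench import *
import numpy as np, cv2
from scipy.spatial.transform import Rotation as R
def save(n,f):
    im=grab_frame(n); cv2.imwrite(f'pics/{f}.png',im[:,:,::-1]); return im
def cam(n,obs=None):
    p=camera_params(n)
    if n=='wrist':
        T=np.eye(4);T[:3,:3]=R.from_rotvec(obs['orientation']).as_matrix();T[:3,3]=obs['tcp_pos']
        C=T@np.array(p['T_tool_cam'])
    else: C=np.linalg.inv(np.array(p['world_to_cam']))
    return np.array(p['mtx']),np.array(p['D']),C
def ray(n,uv,obs=None):
    K,D,C=cam(n,obs)
    x=cv2.undistortPoints(np.array(uv,float).reshape(-1,1,2),K,D).reshape(-1,2)
    d=np.c_[x,np.ones(len(x))]@C[:3,:3].T
    return C[:3,3],d
def onz(n,uv,z,obs=None):
    o,d=ray(n,uv,obs); return o+d*((z-o[2])/d[:,2])[:,None]
def proj(n,P,obs=None):
    K,D,C=cam(n,obs);W=np.linalg.inv(C)
    return cv2.projectPoints(np.array(P,float).reshape(-1,3),cv2.Rodrigues(W[:3,:3])[0],W[:3,3],K,D)[0].reshape(-1,2)
def totool(P,obs,off=0.155):
    "tool-axis shift that brings grasp point to P"
    M=R.from_rotvec(obs['orientation']).as_matrix()
    return M.T@(np.array(P)-obs['tcp_pos'])-np.array([off,0,0])
E
python3 - <<'E'
from h import *
o=get_obs();print(o);print(R.from_rotvec(o['orientation']).as_matrix().round(3))
a=save('scene','s0');b=save('top','t0')
for n in('scene','top'):print(n,cam(n)[2].round(3).tolist())
print(camera_params('wrist'))
E
```

```text
{'clock': 0.0, 'joints': array([ 1.05790575,  0.47778125,  0.02234731,  1.55643879, -0.01151274,
        1.1092968 , -0.0831128 ]), 'qvel': array([-9.88751326e-05, -1.53840462e-04, -1.02550818e-03, -5.36763067e-04,
        1.03845419e-03,  1.88401954e-03,  1.34628903e-03]), 'tau': array([-1.46627863e-03, -5.96459520e+01,  1.60769574e+00, -2.81194246e+01,
        1.25246824e-02,  9.36605124e-03, -8.05015105e-06]), 'tcp_pos': array([ 0.26573102, -0.62019587,  0.40374357]), 'orientation': array([ 0.90700263,  1.37553502, -0.90555058]), 'contact_force': array([-0.49881548,  0.34792243,  0.00919535]), 'moment': array([0.01526312, 0.06341195, 0.01913199]), 'grip_width': 0.08571852890967145}
[[-0.001  0.919  0.394]
 [ 0.002  0.394 -0.919]
 [-1.    -0.    -0.002]]
scene [[0.64, 0.44, -0.63, 1.236], [0.768, -0.371, 0.522, -0.52], [-0.004, -0.818, -0.575, 0.701], [0.0, 0.0, 0.0, 1.0]]
top [[-0.026, -0.983, 0.182, 0.362], [-1.0, 0.025, -0.007, 0.013], [0.003, -0.182, -0.983, 1.314], [0.0, 0.0, 0.0, 1.0]]
{'mtx': array([[352.67797586,   0.        , 278.75541219],
       [  0.        , 352.67797586, 207.7007828 ],
       [  0.        ,   0.        ,   1.        ]]), 'D': array([-0.03538751,  0.        ,  0.        ,  0.        ,  0.        ]), 'T_tool_cam': array([[ 2.18787932e-04, -2.84866999e-01,  9.58567027e-01,
         3.12285159e-02],
       [ 5.17826848e-04, -9.58566889e-01, -2.84867077e-01,
         7.19012745e-02],
       [ 9.99999842e-01,  5.58697220e-04, -6.22110866e-05,
        -2.70063435e-04],
       [ 0.00000000e+00,  0.00000000e+00,  0.00000000e+00,
         1.00000000e+00]])}
```

View pics/t0.png

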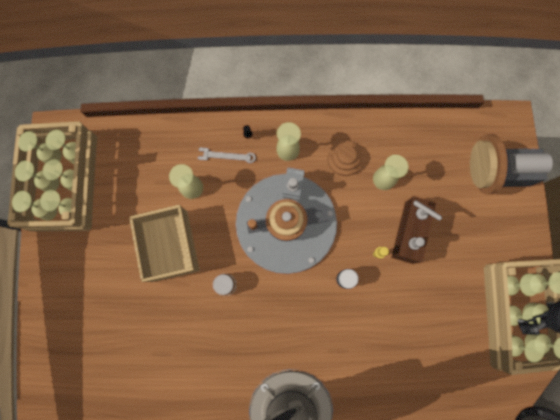

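View pics/s0.png

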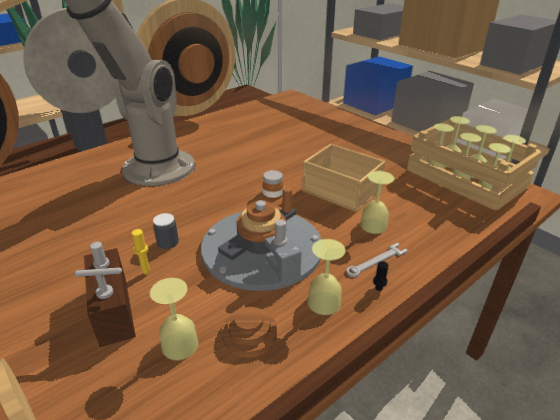

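The top view shows the station at about (286,222), the clevis with the stub at (293,183), the handle at (252,223), the rack with the pin at (417,243) and the spanner at (427,210), and the crate at (162,243). The yellow look-alike is at (382,252) and the black one at (248,131).

```bash
python3 - <<'E'
from h import *
im=cv2.imread('pics/t0.png')
c=cv2.resize(im[165:290,215:445],None,fx=3.45,fy=3.45,interpolation=cv2.INTER_CUBIC);cv2.imwrite('pics/t0c.png',c)
hsv=cv2.cvtColor(im,cv2.COLOR_BGR2HSV)
m=((hsv[...,1]<70)&(hsv[...,2]>60)).astype(np.uint8); k=np.zeros_like(m);k[165:285,225:348]=1
m=cv2.morphologyEx(m*k,cv2.MORPH_OPEN,np.ones((3,3)))
cs=max(cv2.findContours(m,0,cv2.CHAIN_APPROX_NONE)[0],key=cv2.contourArea)
P=onz('top',cs.reshape(-1,2),0.018)[:,:2]
P=P[:]
c0=np.median(P,0)
for i in range(15):
    r=np.hypot(*(P-c0).T); w=abs(r-0.152)<(0.02 if i<8 else 0.006); Q=P[w]
    A=np.c_[2*Q,np.ones(len(Q))];s=np.linalg.lstsq(A,(Q**2).sum(1),rcond=None)[0];c0=s[:2]
print('station',c0,'r',np.sqrt(s[2]+c0@c0),len(Q))
# guesses
print('stub',onz('top',[[294,180]],.143),'handle',onz('top',[[252,223]],.13),'spindle',onz('top',[[287,216]],.137))
print('pin',onz('top',[[417,243]],.148))
print('crate',onz('top',[[133,217],[183,207],[193,268],[142,279]],.1))
E
```

```text
station [5.51091379e-01 8.70390277e-05] r 0.1501929923877302 270
stub [[ 0.65039621 -0.02394745  0.143     ]] handle [[0.53528825 0.09436651 0.13      ]] spindle [[ 0.55121146 -0.00201126  0.137     ]]
pin [[ 0.46598062 -0.35290452  0.148     ]]
crate [[0.5648269  0.43814951 0.1       ]
 [0.59032373 0.29287821 0.1       ]
 [0.41713657 0.26258732 0.1       ]
 [0.38860851 0.40713211 0.1       ]]
```

View pics/t0c.png

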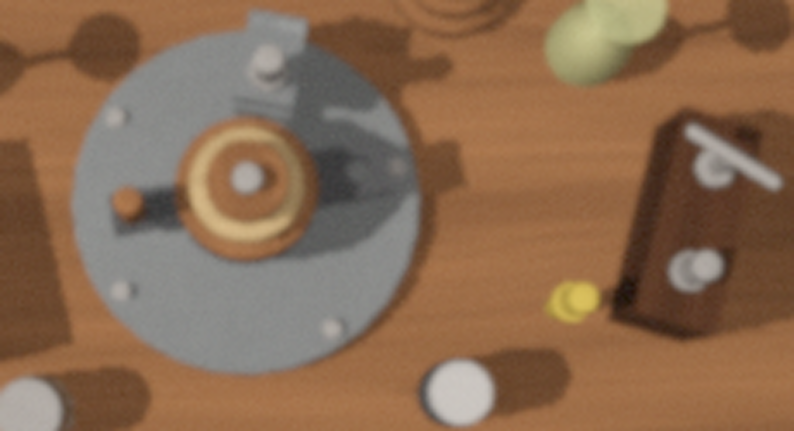

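```bash
cat >> h.py <<'E'
def plan(P,ydeg,obs,tz=None):
    "P grasp target; ydeg: wanted world heading of tool y"
    M=R.from_rotvec(obs['orientation']).as_matrix()
    cur=np.degrees(np.arctan2(M[1,1],M[0,1])); t=(cur-ydeg+180)%360-180
    return totool(P,obs).round(4),round(t,1)
E
python3 - <<'E'
from h import *
o=get_obs()
st=onz('top',[[292.7,182.4]],.143)[0];h=onz('top',[[251.8,223]],.13)[0];p=onz('top',[[420.2,241.5]],.148)[0];s=np.array([.551,-.001])
print(st,h,p)
for n,q in(('stub',st),('handle',h)):
    v=q[:2]-s;print(n,np.hypot(*v),np.degrees(np.arctan2(v[1],v[0])))
sp=onz('top',[[215+710/3.45,165+170/3.45],[215+688/3.45,165+272/3.45]],.099);print('collars',sp,np.hypot(*(sp[0]-sp[1])[:2]))
print(plan([*st[:2],.249],-13,o))
print(plan([*st[:2],.121],-13,o))
E
```

```text
[ 0.6436729  -0.02015762  0.143     ] [0.53530162 0.09491554 0.13      ] [ 0.46977294 -0.36214505  0.148     ]
stub 0.09463234713905747 -11.679836162587742
handle 0.09719172002408519 99.29511840980473
collars [[ 0.55230408 -0.38581753  0.099     ]
 [ 0.46821249 -0.36063299  0.099     ]] 0.08778186925781524
(array([ 4.000e-04,  5.838e-01, -4.025e-01]), np.float64(36.2))
(array([ 0.1284,  0.5838, -0.4023]), np.float64(36.2))
```

Call:
servo_tool(
  motion=[
    [0,0.036,-0.025,3,-0.2],
    [0,0.073,-0.05,6,-0.2],
    [0,0.109,-0.075,9,-0.2],
    [0,0.146,-0.1,12,-0.2],
    [0,0.182,-0.126,15,-0.2],
    [0,0.219,-0.151,18,-0.2],
    [0,0.255,-0.176,21,-0.2],
    [0,0.292,-0.201,24,-0.2],
  ],
  force=40,
)

```text
clock: 0.9
tcp_pos: [0.4554, -0.3188, 0.4039]
orientation: [1.222, 1.203, -1.221]
contact_force: [0.4, -1.1, 0.5]
grip_width: 0.0515
```

```bash
python3 - <<'E'
from h import *
o=get_obs();print(o['clock'],o['tcp_pos'],o['grip_width'],plan([.646,-.021,.249],-12,o))
E
```

```text
0.9 [ 0.45543687 -0.31880592  0.40392545] 0.05145720983990553 (array([ 2.000e-04,  1.858e-01, -3.007e-01]), np.float64(11.1))
```

Call:
servo_tool(
  motion=[
    [0,0.025,-0.04,3,-0.2],
    [0,0.05,-0.081,6,-0.2],
    [0,0.075,-0.122,8,-0.2],
    [0,0.1,-0.162,10,-0.2],
    [0,0.125,-0.203,11,-0.2],
    [0,0.155,-0.25,11,-0.2],
    [0,0.186,-0.3,11,-0.2],
    [0,0.186,-0.3,11,-0.2],
  ],
)

```text
clock: 1.7
tcp_pos: [0.648, -0.015, 0.4035]
orientation: [1.359, 1.113, -1.354]
contact_force: [0.4, 0.3, -0.3]
grip_width: 0.0511
```

```bash
python3 - <<'E'
from h import *
o=get_obs();print(o['clock'],o['tcp_pos'],plan([.646,-.021,.121],-12,o))
save('wrist','w1')
print(proj('wrist',[[.646,-.021,.143],[.551,-.001,.137]],o))
E
```

```text
1.7 [ 0.64799001 -0.01501155  0.40350471] (array([ 0.1275, -0.0002,  0.0077]), np.float64(0.5))
[[289.73971267 213.19430004]
 [287.45162245 329.53265674]]
```

View pics/w1.png

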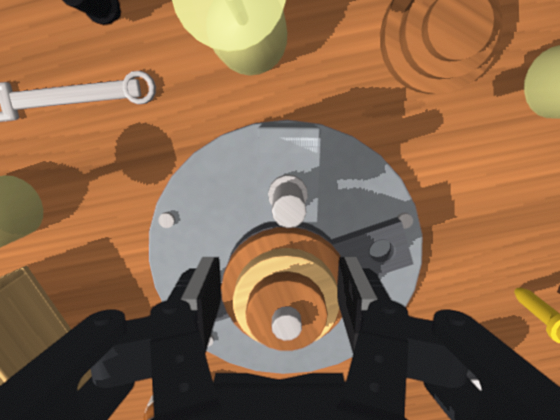

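The stub's knob top is at (289,210), the spindle end at (287,324) and the tongue hole at (381,250). All three agree with the estimate to a few mm.

```bash
python3 - <<'E'
from h import *
o=get_obs()
st=onz('wrist',[[289,210]],.143,o)[0];sp=onz('wrist',[[287,323]],.137,o)[0];t=onz('wrist',[[381,250]],.066,o)[0]
print(st,sp,t)
for q in(st,t):
    v=(q-sp)[:2];print(np.hypot(*v),np.degrees(np.arctan2(v[1],v[0])))
print(plan([*st[:2],.121],-12,o))
E
```

```text
[ 0.6484797  -0.02114486  0.143     ] [ 0.55709316 -0.00202414  0.137     ] [ 0.56919788 -0.0958342   0.066     ]
0.09336541929311346 -11.817465582941928
0.09458779034643748 -82.6475025731231
(array([0.1273, 0.0022, 0.0072]), np.float64(0.5))
```

Call:
servo_tool(
  motion=[
    [0.0,0.001,0.007,0,-0.2],
    [0.04,0.001,0.007,0,-0.2],
    [0.08,0.001,0.007,0,-0.2],
    [0.11,0.001,0.007,0,-0.2],
    [0.125,0.001,0.007,0,-0.2],
    [0.125,0.001,0.007,0,1],
    [0.125,0.001,0.007,0,1],
    [0.125,0.001,0.007,0,1],
  ],
  force=40,
)

```text
clock: 2.55
tcp_pos: [0.6482, -0.022, 0.2802]
orientation: [1.36, 1.11, -1.352]
contact_force: [-0.7, -0.1, -1.2]
grip_width: 0.0231
```

Call:
servo_tool(
  motion=[
    [0,0,0,0,1],
    [0,0,0,0,1],
    [-0.02,0,0,0,1],
    [-0.05,0,0,0,1],
    [-0.09,0,0,0,1],
    [-0.13,0,0,0,1],
    [-0.17,0,0,0,1],
    [-0.17,0,0,0,1],
  ],
)

```text
clock: 3.35
tcp_pos: [0.6491, -0.0227, 0.4578]
orientation: [1.367, 1.102, -1.342]
contact_force: [0.9, -0.6, 0.2]
grip_width: 0.0232
```

```bash
python3 - <<'E'
from h import *
o=get_obs();print(o['clock'],o['tcp_pos'],o['contact_force'],o['grip_width'])
c=onz('top',[[133,217],[183,207],[193,268],[142,279]],.1).mean(0);print(c,plan([*c[:2],.24],-12,o))
E
```

```text
3.35 [ 0.64913056 -0.02274645  0.45783691] [ 0.88314871 -0.6339899   0.195509  ] 0.02318324399426189
[0.49022393 0.35018679 0.1       ] (array([ 0.0626, -0.2329, -0.3319]), np.float64(0.5))
```

Call:
servo_tool(
  motion=[
    [0,-0.026,-0.037,0,1],
    [0,-0.052,-0.074,0,1],
    [0,-0.078,-0.111,0,1],
    [0,-0.104,-0.148,0,1],
    [0,-0.13,-0.185,0,1],
    [0,-0.156,-0.222,0,1],
    [0,-0.182,-0.259,0,1],
    [0,-0.208,-0.296,0,1],
  ],
)

```text
clock: 4.15
tcp_pos: [0.5033, 0.3102, 0.4575]
orientation: [1.367, 1.102, -1.342]
contact_force: [0.5, 0.9, -1.7]
grip_width: 0.0232
```

```bash
python3 - <<'E'
from h import *
o=get_obs();print(o['clock'],o['tcp_pos'],plan([.49,.35,.085],-12,o))
E
```

```text
4.15 [0.50325911 0.31017676 0.45749559] (array([ 0.2175, -0.0258, -0.0334]), np.float64(0.5))
```

Call:
servo_tool(
  motion=[
    [0,-0.018,-0.024,0,1],
    [0.0,-0.026,-0.033,0,1],
    [0.045,-0.026,-0.033,0,1],
    [0.09,-0.026,-0.033,0,1],
    [0.135,-0.026,-0.033,0,1],
    [0.18,-0.026,-0.033,0,1],
    [0.215,-0.026,-0.033,0,1],
    [0.215,-0.026,-0.033,0,1],
  ],
)

```text
clock: 4.95
tcp_pos: [0.4861, 0.3464, 0.2375]
orientation: [1.359, 1.101, -1.351]
contact_force: [-0.1, -0.6, -2.3]
grip_width: 0.0231
```

Call:
servo_tool(
  motion=[
    [0,0,0,0,0],
    [0,0,0,0,0],
    [0,0,0,0,0],
    [-0.04,0,0,0,0],
    [-0.085,0,0,0,0],
    [-0.13,0,0,0,0],
    [-0.17,0,0,0,0],
    [-0.17,0,0,0,0],
  ],
)

```text
clock: 5.75
tcp_pos: [0.4859, 0.348, 0.4161]
orientation: [1.371, 1.101, -1.339]
contact_force: [0.4, 1.0, 0.3]
grip_width: 0.0427
```

```bash
python3 - <<'E'
from h import *
o=get_obs();print(o['clock'],o['tcp_pos'],o['contact_force'],o['grip_width'])
im=save('wrist','w2')
h=[.535,.095,.23];print(plan(h,-80,o),plan(h,100,o),plan(h,-12,o)); print(o['joints'])
E
```

```text
5.75 [0.48594514 0.34803503 0.41612469] [0.38241089 1.0018574  0.28040175] 0.042652212857444985
(array([0.0301, 0.0957, 0.2401]), np.float64(68.4)) (array([0.0301, 0.0957, 0.2401]), np.float64(-111.6)) (array([0.0301, 0.0957, 0.2401]), np.float64(0.4))
[-0.48615884  0.35433768 -0.30838596  1.72445085  0.12955158  1.06348983
 -2.61037605]
```

View pics/w2.png

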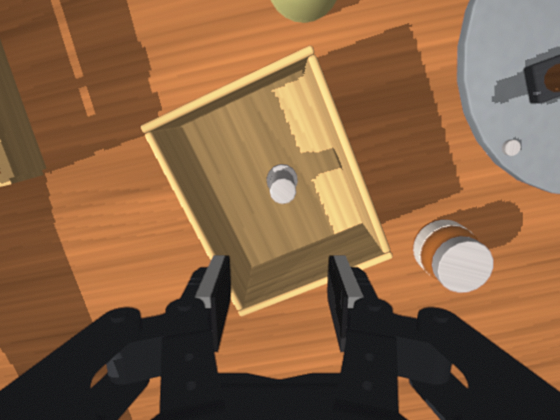

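The stub stands upright inside the crate, at (282,185). Next I go above the handle, with the jaws tangential.

Call:
servo_tool(
  motion=[
    [0,0.012,0.03,-8,-0.1],
    [0,0.024,0.06,-16,-0.1],
    [0,0.036,0.09,-24,-0.1],
    [0,0.048,0.12,-32,-0.1],
    [0,0.06,0.15,-40,-0.1],
    [0,0.072,0.18,-48,-0.1],
    [0,0.084,0.21,-56,-0.1],
    [0.0,0.096,0.24,-64,-0.1],
  ],
)

```text
clock: 6.6
tcp_pos: [0.5311, 0.0915, 0.4121]
orientation: [0.514, 1.498, -0.501]
contact_force: [-0.1, -0.7, -0.2]
grip_width: 0.0466
```

Call:
servo_tool(
  motion=[
    [0,0,0,-8,-0.1],
    [0,0,0,-16,-0.1],
    [0,0,0,-24,-0.1],
    [0,0,0,-32,-0.1],
    [0,0,0,-40,-0.1],
    [0,0,0,-47,-0.1],
    [0,0,0,-47,-0.1],
  ],
)

```text
clock: 7.3
tcp_pos: [0.5307, 0.0913, 0.4118]
orientation: [-0.132, 1.553, 0.136]
contact_force: [0.1, 0.0, -0.7]
grip_width: 0.0467
```

```bash
python3 - <<'E'
from h import *
o=get_obs();print(o['clock'],o['tcp_pos'],o['joints'])
im=save('wrist','w3')
print(plan([.537,.096,.105],98,o),proj('wrist',[[.537,.096,.13],[.552,-.002,.137]],o))
E
```

```text
7.3 [0.53072932 0.0912866  0.4117773 ] [ 0.16190719  0.28969889 -0.53738117  1.85016503  0.17266047  1.03300218
 -0.27259268]
(array([0.1518, 0.0032, 0.0026]), np.float64(1.8)) [[283.62001695 201.17014286]
 [280.88303584 322.8920577 ]]
```

View pics/w3.png

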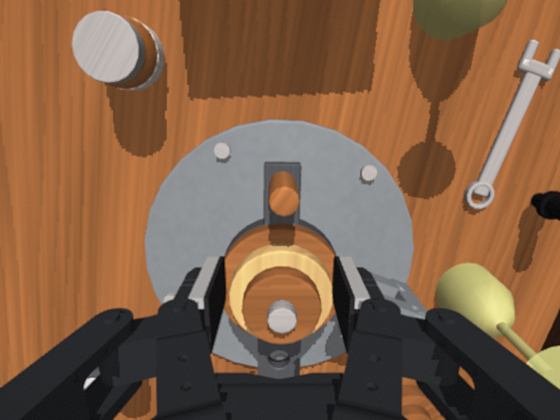

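The handle top is at (284,201), right where I predicted it.

Call:
servo_tool(
  motion=[
    [0.0,0.003,0.003,1,-0.1],
    [0.045,0.003,0.003,1,-0.1],
    [0.09,0.003,0.003,1,-0.1],
    [0.13,0.003,0.003,1,-0.1],
    [0.15,0.003,0.003,1,-0.1],
    [0.15,0.003,0.003,1,1],
    [0.15,0.003,0.003,1,1],
    [0.15,0.003,0.003,1,1],
  ],
  force=20,
)

```text
clock: 8.15
tcp_pos: [0.5347, 0.0955, 0.2616]
orientation: [-0.115, 1.555, 0.12]
contact_force: [2.0, 2.8, -17.6]
grip_width: 0.0235
```

```bash
python3 - <<'E'
from h import *
o=get_obs();print(o['clock'],o['tcp_pos'],o['contact_force'],o['grip_width'])
M=R.from_rotvec(o['orientation']).as_matrix();hd=np.degrees(np.arctan2(M[1,1],M[0,1]));print('heading',hd)
c=np.array([.553,0.]);p=o['tcp_pos'][:2];v=p-c;print(np.hypot(*v),np.degrees(np.arctan2(v[1],v[0])))
for a in range(0,73,8):
    r=np.radians(a);w=c+np.array([[np.cos(r),-np.sin(r)],[np.sin(r),np.cos(r)]])@v
    print(a,(M.T@np.r_[w-p,0]).round(4))
E
```

```text
8.15 [0.5347423  0.09549249 0.26160083] [  2.01480584   2.80205627 -17.62130882] 0.023535463183573954
heading 98.58281964677202
0.09722221901251324 100.82404423219108
0 [0. 0. 0.]
8 [-0.0002 -0.0015 -0.0135]
16 [-0.0004 -0.0048 -0.0266]
24 [-0.0005 -0.0099 -0.0392]
32 [-0.0007 -0.0168 -0.0509]
40 [-0.0008 -0.0252 -0.0616]
48 [-0.001  -0.035  -0.0709]
56 [-0.0011 -0.046  -0.0789]
64 [-0.0012 -0.058  -0.0852]
72 [-0.0013 -0.0707 -0.0898]
```

Call:
servo_tool(
  motion=[
    [0,-0.0004,-0.007,-4,1],
    [0,-0.0015,-0.0135,-8,1],
    [0,-0.003,-0.02,-12,1],
    [0,-0.005,-0.0266,-16,1],
    [0,-0.007,-0.033,-20,1],
    [0,-0.01,-0.039,-24,1],
    [0,-0.0133,-0.045,-28,1],
    [0,-0.017,-0.051,-32,1],
  ],
)

```text
clock: 8.95
tcp_pos: [0.486, 0.0719, 0.2615]
orientation: [-0.556, 1.485, 0.556]
contact_force: [-1.0, 4.4, -11.0]
grip_width: 0.0234
```

```bash
python3 - <<'E'
from h import *
o=get_obs();print(o['clock'],o['tcp_pos'],o['contact_force'],o['grip_width'])
M=R.from_rotvec(o['orientation']).as_matrix();hd=np.degrees(np.arctan2(M[1,1],M[0,1]));print('heading',hd)
c=np.array([.553,0.]);p=o['tcp_pos'][:2];v=p-c;print(np.hypot(*v),np.degrees(np.arctan2(v[1],v[0])))
a0=np.degrees(np.arctan2(v[1],v[0]))
for a in [*range(138,168,5),168.2]:
    r=np.radians(a);w=c+.0972*np.array([np.cos(r),np.sin(r)])
    print(a,(M.T@np.r_[w-p,0]).round(4),round(a0-a))
E
```

```text
8.95 [0.4860106  0.07188044 0.26153754] [ -0.99698476   4.37227955 -11.00851818] 0.02338823290162478
heading 130.7627374361964
0.09825669180430135 132.98285765574036
138 [-0.0001 -0.0018 -0.0084] -5
143 [-0.0002 -0.0032 -0.0168] -10
148 [-0.0003 -0.0053 -0.025 ] -15
153 [-0.0004 -0.0082 -0.033 ] -20
158 [-0.0004 -0.0118 -0.0407] -25
163 [-0.0005 -0.016  -0.048 ] -30
168.2 [-0.0006 -0.021  -0.0553] -35
```

Call:
servo_tool(
  motion=[
    [0,-0.0015,-0.0084,-5,1],
    [0,-0.0032,-0.017,-10,1],
    [0,-0.0053,-0.025,-15,1],
    [0,-0.0082,-0.033,-20,1],
    [0,-0.0118,-0.041,-25,1],
    [0,-0.016,-0.048,-30,1],
    [0,-0.021,-0.0553,-35,1],
    [0,-0.021,-0.0553,-35,1],
  ],
)

```text
clock: 9.75
tcp_pos: [0.4562, 0.0192, 0.2614]
orientation: [-1.027, 1.307, 1.021]
contact_force: [-6.2, 1.4, -3.2]
grip_width: 0.0232
```

```bash
python3 - <<'E'
from h import *
o=get_obs();print(o['clock'],o['tcp_pos'],o['contact_force'],o['grip_width'],o['joints'])
M=R.from_rotvec(o['orientation']).as_matrix();hd=np.degrees(np.arctan2(M[1,1],M[0,1]));print('heading',hd)
c=np.array([.553,0.]);p=o['tcp_pos'][:2];v=p-c;print(np.hypot(*v),np.degrees(np.arctan2(v[1],v[0])))
# camera view over clevis hole: grasp over it at z .24 with heading 168
h=c+.097*np.array([np.cos(np.radians(-11.8)),np.sin(np.radians(-11.8))]);print(h,totool([*h,.1066],o))
E
```

```text
9.75 [0.45615775 0.01918695 0.26144475] [-6.23648631  1.42670611 -3.20190941] 0.023182421198400673 [ 0.47185293  0.43660463 -0.7739112   2.1490848   0.46683093  0.71598699
  0.70991639]
heading 165.81800922089644
0.09872466997294246 168.79335733161895
[ 0.64795014 -0.01983612] [ 0.0014891  -0.19422716  0.00842539]
```

Call:
servo_tool(
  motion=[
    [0,0,0,0,-0.1],
    [0,0,0,0,-0.1],
    [-0.045,0,0,0,-0.1],
    [-0.09,0,0,0,-0.1],
    [-0.13,-0.03,0.003,-1,-0.1],
    [-0.13,-0.08,0.004,-2,-0.1],
    [-0.13,-0.125,0.006,-2,-0.1],
    [-0.13,-0.17,0.008,-2,-0.1],
  ],
)

```text
clock: 10.55
tcp_pos: [0.624, -0.0159, 0.3948]
orientation: [-1.054, 1.292, 1.042]
contact_force: [-1.2, 0.3, 0.9]
grip_width: 0.0473
```

Call:
servo_tool(
  motion=[
    [0,-0.024,0,0,-0.1],
    [0,-0.024,0,0,-0.1],
  ],
)

```text
clock: 10.75
tcp_pos: [0.6507, -0.0224, 0.3959]
orientation: [-1.052, 1.29, 1.037]
contact_force: [-1.1, -0.1, 0.3]
grip_width: 0.0471
```

```bash
python3 - <<'E'
from h import *
o=get_obs();print(o['clock'],o['tcp_pos'],o['contact_force'],o['joints'][6])
im=save('wrist','w4')
u=proj('wrist',[[.648,-.02,.09],[.648,-.02,.066],[.553,0,.137]],o);print(u)
x,y=u[0].astype(int);b=cv2.imread('pics/w4.png')
x0=max(x-100,0);y0=max(y-75,0);cv2.imwrite('pics/w4c.png',cv2.resize(b[y0:y0+150,x0:x0+200],None,fx=4,fy=4,interpolation=cv2.INTER_CUBIC));print(x0,y0)
E
```

```text
10.75 [ 0.6507144  -0.02242595  0.39588952] [-1.14653838 -0.07327001  0.2640191 ] 0.9579197718090583
[[278.84947857 187.91771076]
 [278.6842256  181.08686305]
 [277.7128733   48.73128369]]
178 112
```

View pics/w4c.png

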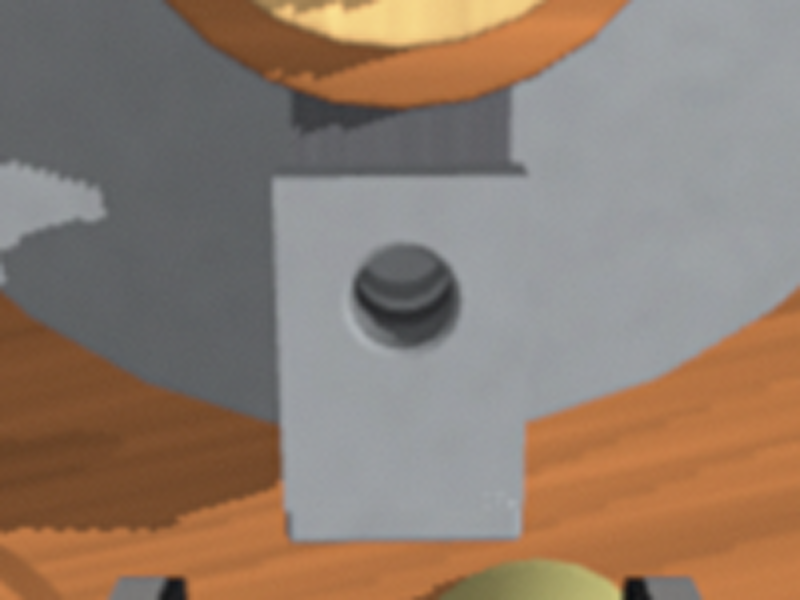

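The clevis hole is centred at about (279,186) in the full picture. The tongue's hole crescent is concentric with it (crop column 403 against 405), so they are lined up. Next I fetch the pin.

```bash
python3 - <<'E'
from h import *
o=get_obs();print(plan([.469,-.361,.25],163,o))
E
```

```text
(array([-0.0127,  0.1049, -0.3712]), np.float64(4.6))
```

Call:
servo_tool(
  motion=[
    [-0.01,0.012,-0.042,1,-0.2],
    [-0.01,0.024,-0.084,2,-0.2],
    [-0.01,0.036,-0.126,3,-0.2],
    [-0.01,0.048,-0.168,4,-0.2],
    [-0.01,0.06,-0.21,5,-0.2],
    [-0.01,0.072,-0.252,5,-0.2],
    [-0.01,0.084,-0.294,5,-0.2],
    [-0.01,0.096,-0.336,5,-0.2],
  ],
)

```text
clock: 11.6
tcp_pos: [0.4813, -0.3293, 0.4036]
orientation: [-0.989, 1.324, 0.974]
contact_force: [-0.8, -0.8, 0.2]
grip_width: 0.0514
```

Call:
servo_tool(
  motion=[
    [0,0.01,-0.035,0,-0.2],
    [0,0.01,-0.035,0,-0.2],
    [0,0.01,-0.035,0,-0.2],
  ],
)

```text
clock: 11.9
tcp_pos: [0.4605, -0.3596, 0.404]
orientation: [-0.988, 1.325, 0.972]
contact_force: [0.9, 0.8, -0.0]
grip_width: 0.0514
```

```bash
python3 - <<'E'
from h import *
o=get_obs();print(o['clock'],o['tcp_pos'],o['joints'])
im=save('wrist','w5')
print(plan([.469,-.361,.126],163,o),proj('wrist',[[.469,-.361,.148],[.469,-.361,.103]],o))
E
```

```text
11.9 [ 0.46048355 -0.35958927  0.40398714] [ 1.13347993  0.4230342  -0.74764886  1.74498266  0.31402562  1.08364703
  1.55084034]
(array([ 0.1231, -0.0043, -0.    ]), np.float64(-0.5)) [[278.970292   223.27807381]
 [278.68520144 203.99680865]]
```

View pics/w5.png

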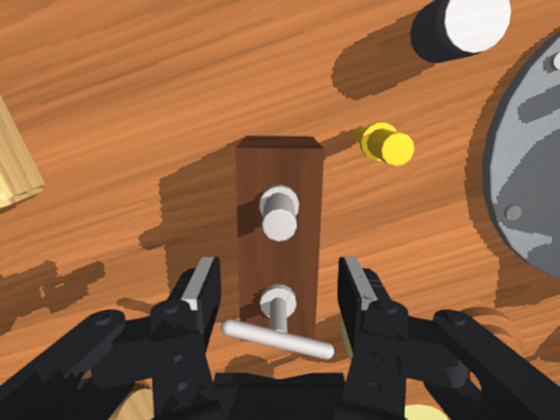

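The pin top is at (279,224), which matches the prediction. The spanner and the yellow look-alike are both clear of the fingers.

Call:
servo_tool(
  motion=[
    [0.04,-0.004,0,0,-0.2],
    [0.08,-0.004,0,0,-0.2],
    [0.11,-0.004,0,0,-0.2],
    [0.122,-0.004,0,0,-0.2],
    [0.122,-0.004,0,0,-0.2],
    [0.122,-0.004,0,0,1],
    [0.122,-0.004,0,0,1],
    [0.122,-0.004,0,0,1],
  ],
  force=60,
)

```text
clock: 12.75
tcp_pos: [0.4682, -0.3597, 0.2843]
orientation: [-0.993, 1.322, 0.971]
contact_force: [0.2, 0.6, 7.6]
grip_width: 0.0225
```

Call:
servo_tool(
  motion=[
    [0,0,0,0,1],
    [0,0,0,0,1],
    [-0.03,0,0,0,1],
    [-0.07,0,0,0,1],
    [-0.11,0,0,0,1],
    [-0.15,0,0,0,1],
    [-0.19,0,0,0,1],
    [-0.19,0,0,0,1],
  ],
)

```text
clock: 13.55
tcp_pos: [0.4658, -0.3592, 0.4802]
orientation: [-1.0, 1.319, 0.963]
contact_force: [1.1, -0.1, -2.2]
grip_width: 0.023
```

```bash
python3 - <<'E'
from h import *
o=get_obs();print(o['clock'],o['tcp_pos'],o['contact_force'],o['grip_width'])
print(plan([.6475,-.020,.3],168,o),plan([.6475,-.020,.121],168,o))
E
```

```text
13.55 [ 0.46575672 -0.35923287  0.48017771] [ 1.11680582 -0.09340789 -2.21472395] 0.022956932760507313
(array([ 0.0274, -0.0674,  0.3778]), np.float64(-5.3)) (array([ 0.2063, -0.0624,  0.3777]), np.float64(-5.3))
```

Call:
servo_tool(
  motion=[
    [0,-0.007,0.04,-1,1],
    [0,-0.014,0.082,-2,1],
    [0,-0.021,0.124,-3,1],
    [0,-0.028,0.166,-4,1],
    [0,-0.036,0.208,-5,1],
    [0,-0.044,0.25,-5,1],
    [0,-0.052,0.292,-5,1],
    [0,-0.06,0.334,-5,1],
  ],
)

```text
clock: 14.35
tcp_pos: [0.6227, -0.057, 0.4806]
orientation: [-1.065, 1.289, 1.029]
contact_force: [0.9, -0.2, -3.0]
grip_width: 0.0226
```

Call:
servo_tool(
  motion=[
    [0.0,-0.007,0.042,0,1],
    [0.0,-0.007,0.042,0,1],
    [0.0,-0.007,0.042,0,1],
    [0,-0.007,0.042,0,1],
    [0,-0.007,0.042,0,1],
  ],
)

```text
clock: 14.85
tcp_pos: [0.6383, -0.0194, 0.4801]
orientation: [-1.063, 1.291, 1.027]
contact_force: [-0.4, 0.1, -2.8]
grip_width: 0.0223
```

```bash
python3 - <<'E'
from h import *
o=get_obs();print(o['clock'],o['tcp_pos'],o['contact_force'],o['grip_width'])
M=R.from_rotvec(o['orientation']).as_matrix();print(M.round(4))
save('wrist','w6')
# pin bottom should come over hole: pin tip centre = grasp + .104 along x
for d in(.155,.155+.034,.155+.104):print(o['tcp_pos']+M[:,0]*d, totool([.6475,-.02,.2],o,d).round(4))
print(plan([.6475,-.020,.121],168,o))
E
```

```text
14.85 [ 0.63830184 -0.01941501  0.48010112] [-0.35368691  0.08560171 -2.8472238 ] 0.02227728367204844
[[ 0.0239 -0.976   0.2164]
 [-0.0091  0.2162  0.9763]
 [-0.9997 -0.0253 -0.0037]]
[ 0.64200529 -0.0208241   0.32515177] [ 0.1252 -0.002   0.0025]
[ 0.64281766 -0.02113319  0.29116288] [ 0.0912 -0.002   0.0025]
[ 0.64449018 -0.02176956  0.22118576] [ 0.0212 -0.002   0.0025]
(array([ 0.2042, -0.    ,  0.0028]), np.float64(-0.5))
```

View pics/w6.png

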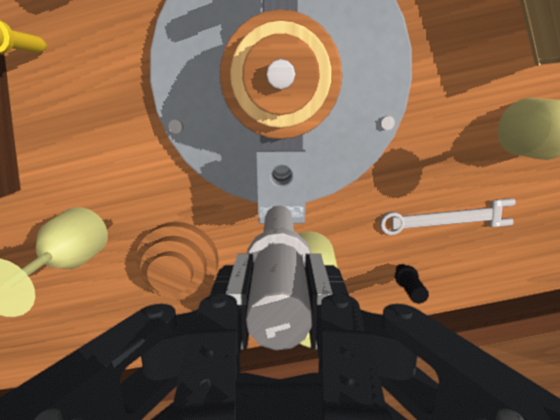

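The pin tip, near (278,207), lies on the tool axis. The hole at (282,175) is about 3 mm to the right of it, which agrees with the computed shift.

Call:
servo_tool(
  motion=[
    [0.03,0.001,0.003,0,1],
    [0.07,0.001,0.003,0,1],
    [0.1,0.001,0.003,0,1],
    [0.115,0.001,0.003,0,1],
    [0.12,0.001,0.003,0,1],
    [0.128,0.001,0.003,0,1],
    [0.136,0.001,0.003,0,1],
    [0.144,0.001,0.003,0,1],
  ],
)

```text
clock: 15.7
tcp_pos: [0.6419, -0.0174, 0.337]
orientation: [-1.064, 1.289, 1.025]
contact_force: [1.1, 0.3, -3.4]
grip_width: 0.023
```

```bash
python3 - <<'E'
from h import *
o=get_obs();print(o['clock'],o['tcp_pos'],o['contact_force'],o['moment'],o['grip_width'])
M=R.from_rotvec(o['orientation']).as_matrix();print(M[:,0].round(4))
for d in(.155+.034,.155+.104):print((o['tcp_pos']+M[:,0]*d).round(4))
print(totool([.6475,-.02,.09],o,.189).round(4))
E
```

```text
15.7 [ 0.64189448 -0.01735859  0.33699361] [ 1.10442888  0.32062471 -3.36039014] [ 0.00093959  0.08398557 -0.03568883] 0.02297565862782375
[ 0.0263 -0.009  -0.9996]
[ 0.6469 -0.0191  0.1481]
[ 0.6487 -0.0197  0.0781]
[ 0.0581  0.0008 -0.0006]
```

Call:
servo_tool(
  motion=[
    [0.006,0,0,0,1],
    [0.012,0,0,0,1],
    [0.018,0,0,0,1],
    [0.025,0.001,0,0,1],
    [0.032,0.001,0,0,1],
    [0.039,0.001,0,0,1],
  ],
)

```text
clock: 16.3
tcp_pos: [0.6419, -0.0175, 0.2974]
orientation: [-1.064, 1.289, 1.025]
contact_force: [0.4, -0.1, -2.5]
grip_width: 0.0229
```

```bash
python3 - <<'E'
from h import *
o=get_obs();print(o['clock'],o['tcp_pos'],o['contact_force'],o['moment'],o['grip_width'])
M=R.from_rotvec(o['orientation']).as_matrix()
for d in(.155+.034,.155+.104):print((o['tcp_pos']+M[:,0]*d).round(4))
print(totool([.6475,-.02,.09],o,.189).round(4))
E
```

```text
16.3 [ 0.64190084 -0.01748469  0.29736001] [ 0.35714275 -0.08582943 -2.48840119] [ 0.00760683  0.0087357  -0.00896962] 0.022858817758569988
[ 0.6469 -0.0192  0.1084]
[ 0.6487 -0.0198  0.0385]
[ 0.0184 -0.0003 -0.0006]
```

Call:
servo_tool(
  motion=[
    [0.006,0,0,0,1],
    [0.011,0,0,0,1],
    [0.015,0,0,0,1],
    [0.017,0,0,0,1],
    [0.018,0,0,0,1],
    [0.018,0,0,0,1],
  ],
)

```text
clock: 16.9
tcp_pos: [0.6425, -0.0176, 0.2796]
orientation: [-1.064, 1.289, 1.025]
contact_force: [-0.2, -0.2, -2.3]
grip_width: 0.0229
```

Call:
servo_tool(
  motion=[
    [0.001,0,0,0,1],
    [0.002,0,0,0,1],
    [0.002,0,0,0,1],
  ],
)

```text
clock: 17.2
tcp_pos: [0.6427, -0.0175, 0.2793]
orientation: [-1.065, 1.289, 1.023]
contact_force: [-5.1, -1.6, 9.5]
grip_width: 0.0228
```

Call:
servo_tool(
  motion=[
    [0,0,0,0,-0.2],
    [0,0,0,0,-0.2],
    [0,0,0,0,-0.2],
    [-0.03,0,0,0,-0.2],
    [-0.07,0,0,0,-0.2],
    [-0.11,0,0,0,-0.2],
    [-0.15,0,0,0,-0.2],
    [-0.15,0,0,0,-0.2],
  ],
)

```text
clock: 18.0
tcp_pos: [0.6399, -0.0147, 0.4357]
orientation: [-1.069, 1.28, 1.017]
contact_force: [1.0, -0.3, -0.4]
grip_width: 0.0513
```

```bash
python3 - <<'E'
from h import *
o=get_obs();print(o['clock'],o['tcp_pos'],o['contact_force'],o['grip_width'])
im=save('wrist','w7');s=save('scene','s7')
b=cv2.imread('pics/w7.png');c=cv2.imread('pics/s7.png')
u=proj('scene',[[.6475,-.02,.12]])[0].astype(int);print(u,proj('wrist',[[.6475,-.02,.143],[.6475,-.02,.098]],o),proj('scene',[[.6475,-.02,.143],[.6475,-.02,.09]]))
c=cv2.resize(c[u[1]-75:u[1]+75,u[0]-50:u[0]+50],None,fx=2.8,fy=2.8,interpolation=cv2.INTER_CUBIC)
cv2.imwrite('pics/f7.png',np.hstack([cv2.resize(b[:, 20:540],(520,420)),c]))
E
```

```text
18.0 [ 0.63985534 -0.01470813  0.43567157] [ 0.95575973 -0.27991371 -0.44041043] 0.051323943840998
[279 230] [[274.53729481 198.58571622]
 [275.15384783 183.56615089]] [[279.98061535 221.65822524]
 [279.93781894 240.82032743]]
```

View pics/f7.png

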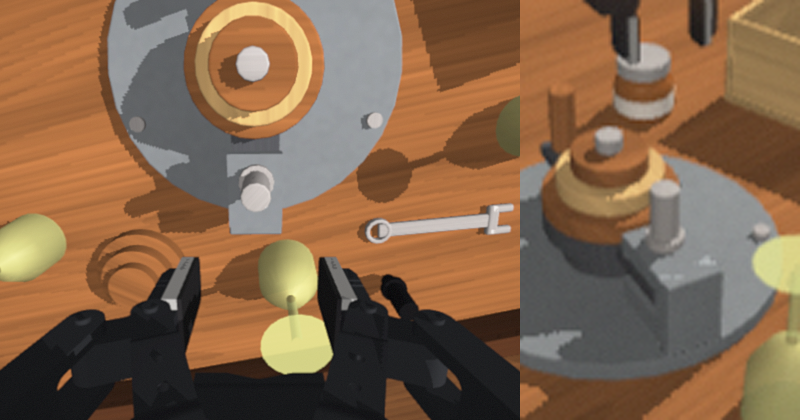

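The pin stands upright with its collar flat on the upper jaw, at about (255,190) in the wrist half, and the nearby glass is still standing. I'll run a quick before/after check on the bystanders, then hand in.

```bash
python3 - <<'E'
from h import *
a=cv2.imread('pics/t0.png').astype(int);b=save('top','t8')[:,:,::-1].astype(int)
d=(abs(a-b).max(2)>40)
for n,(u,v) in dict(glassA=(187,182),glassC=(390,175),paste=(223,285),oilcan=(348,279),wrench=(228,156),black=(248,131),yellow=(382,252),spanner=(427,210)).items():print(n,d[v-14:v+14,u-14:u+14].mean().round(3))
hand_in()
E
```

```text
glassA 0.0
glassC 0.0
paste 0.0
oilcan 0.469
wrench 0.0
black 0.0
yellow 0.773
spanner 0.0
the job is handed in; nothing more can be done
```

View pics/t8.png

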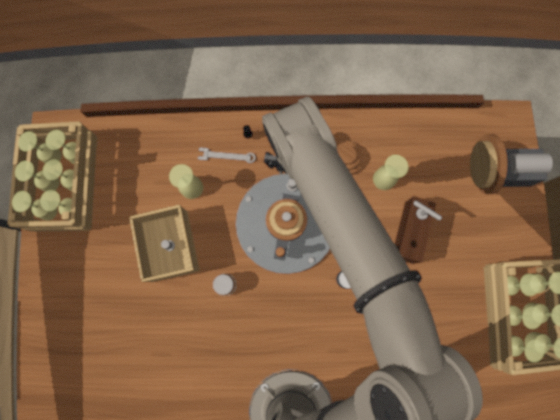

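The job is done and handed in at about 18 s of the 72 s allowed. The stub is in the crate, and the tongue is lined up with the clevis. The new pin is pushed through both, with its collar on the upper jaw. The gripper is open and well clear.

- **Stub:** the last top picture shows it in the crate, at (167,244).
- **Pin:** it went down without contact force. I then pressed it home with about 10 N, at the height expected for a seated collar. The close-up pictures show it upright with the collar flat on the clevis.
- **Bystanders:** comparing top pictures from before and after showed no change at two of the glasses, the paste jar, the wrench, the spanner and the black look-alike.
- **Not fully confirmed:** that comparison did flag the oil can (0.47) and the yellow look-alike (0.77). In the last picture the arm hides the yellow one and partly covers the can. The visible part of the can is still at its place, (346,280), and both stood in place in the wrist picture taken just before the pin was gripped. I left the spare pulley and the glass behind the clevis out of that comparison. Both look upright in the last wrist picture.

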